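Swivel the bench vise round to the V-topped stand

ROBOT

A 7-joint arm with a two-finger parallel gripper is mounted at the origin on the work surface. World frame = base frame: x ahead of the robot, y to its left, z up, the work surface at z = 0. Lengths are in mm, angles in rad, forces in N, time in s.
With the tool pointing down it reaches from about 350 to 900 mm from the base axis. Payload 7.2 kg.
Tool frame: the origin (TCP) lies midway between the tips of the shut fingers; the grasp point (between the pads) lies 19 mm behind it; z points along the fingers, y is the direction in which the jaws open and shut (so a half turn about z gives the same grasp; the last joint's range is limited). The gripper opens to 85 mm and grips with 20 to 120 N. Pads are 22 mm wide; open, the fingers measure 114 mm over their backs; the gripper's body (76 mm by 85 mm) begins 54 mm behind the grasp point. The pads swing forward as they close: fully open they stand 13 mm farther back than shut.
Start: joints at [1.224, 0.411, -0.013, 1.596, 0.006, 1.134, -0.082], TCP at [171.989, -600.873, 231.297] pointing down, gripper open.
Joint ranges: [-2.95, 2.95], [-0.29, 1.99], [-1.47, 1.44], [0.14, 2.54], [-1.03, 4.17], [0.13, 1.85], [-2.86, 2.86]. Speed limits (rad/s): [2.39, 2.39, 3.01, 3.01, 3.14, 3.14, 3.14].

INTERFACE

Orientations are given as a 3x3 rotation matrix whose columns are the frame's x, y, z axes.
In Python, from station import robot gives the robot as it stands. The module is installed in compiled form; this text tells all that it offers.
- The arm moves only by the shell command python3 -m inch 'ROWS' [OPENING] [FORCE]. ROWS is JSON, a list that holds one entry, the list of rows, each a list of 4 numbers: the shift along the tool's x, y, z in m, then the turn about the tool's z in degrees. In form: [[[tx, ty, tz, roll], ...]]. A call has 1 to 8 rows; each row shifts and turns the pose as measured when the row begins, along the tool's axes as they then stand; what a row does not reach is not made up. A row lasts 1/12 s, in which the tool goes at most 41.7 mm and 7.16 degrees, less where a joint would pass 70% of its speed; a pose out of reach is approached as far as the arm can. A call is refused whole if a number of a shift passes 0.0417 or a number of a turn 7.16, either way. A call with a gripper value outside its range is refused whole. OPENING is the opening, from -1 (shut) to 1 (fully open), set as the call begins (- or left out, the last holds). The fingers move at their own pace and stop on an object; FORCE is the grip in N (left out, the last holds). Time passes only in rows, so rows that do not move let the fingers close. It gives the time, the measured TCP pose, the force and the opening at its end, in the units of the state.
- robot.sense(): the state, without advancing time (a new reading comes with each control period).
- robot.capture(name): name is "scene" or "side" or "wrist"; returns the picture (480x640x3 uint8, blue, green, red); there is no depth.
- robot.camera_params(name): a dict with "fx", "fy", "cx", "cy" (pixels), "rvec" (rotation vector, rad) and "tvec" (3), from world to camera coordinates, as OpenCV has them; the wrist camera has in their place "hand_eye" (4x4, takes a point from camera to tool coordinates, whose origin is the TCP and whose axes are the flange's). Camera axes: x right, y down, z forward; pixel columns grow to the right and rows downward; lengths in mm; the calibration is good to about 2 mm. The wrist camera is an equidistant fisheye: a pixel r from the principal point sees the ray r / f radians off the axis. A picture is of the moment at which its call begins: read the wrist's pose just before it. camera_params takes no time and is no camera call.
- robot.sign_off(): hands the job in, once; it reports no verdict.
The state is a dict: "clock": time; "joint_positions": joint angles; "qvel": joint speeds; "tau": joint torques, N m; "tool_pos": TCP position; "tcp_rot": TCP orientation; "ft_force": force on the tool from outside, world axes, zero at the start; "ft_torque": the same for the moment, N m; "grip_width": finger opening in mm.
Only numpy, scipy, OpenCV 4.12 (cv2) and the standard library are available. Lean on these libraries where they do the work, as an engineer would, in place of code of your own. Each camera call takes 0.05 s, during which the arm holds its last target. There are 200 camera calls.

TASK

The bench vise stands on a swivel base that clicks every 22.5 degrees. Turn the vise round, counting the clicks, until its nose (the end with the screw and tommy bar) points at the stand with the V-shaped top, ready for a long bar to lie across both, and leave it sitting in that click with your hand off it. Leave the V-topped stand standing where it is.

Things in the scene. Friction and masses are not known exactly. Their poses are not given: they have to be found in the camera images.
- vise_base: fixed round dark steel foot of the bench vise, 156 mm across, 26 mm high, with four bolted lugs reaching 105 mm from its centre. Origin at the centre of its underside; z axis = swivel axis; x axis = where the nose points at joint 0. The jaws above it (88 mm wide, top 134 mm above the bench) begin at the axis; the tommy bar sweeps 145 mm about the axis, 66 mm above the bench
- vise (a joint): turn of the vise in rad, counter-clockwise from above positive; clicks at whole multiples of 0.3927 (22.5 degrees), stops at -0.6 and 2.2. A sprung ball holds each click: leaving it takes about 0.6 N m (8 N sideways at the tail); past halfway it snaps into the next click by itself and stays. Starts in click 0 or -1, rarely between them
- vise_tail (a point): point inside the vise's tail (turns with it), 80 mm from the swivel axis, 95 mm above the bench; x axis towards the nose, z up. The tail is the grey anvil block opposite the nose: 40 mm wide, 45 to 105 mm from the axis, bright flat top 115 mm above the bench, sides free down to 86 mm (below is the 52 mm wide body). Grip it across its width from above
- v_stand: loose steel stand, 0.8 kg: round foot 52 mm across, 18 mm post, head of two plates 30 mm long spread in a V, about 60 mm wide at the top, 132 mm high; origin at the centre of its underside. It stands about 185 mm from the swivel axis in line with click 2 or 3. A like stand with a flat round top stands at the other of these two, one with a roller top off to the side: not those
Mind the look-alikes: they are no part of the job. What is shaped like the v_stand but yellow is not meant.

How it is judged (in metres and radians):
At the end, for the whole second after the job is handed in: The nose of the vise points at the V-topped stand: the stand's centre lies ahead of the nose and within 34 mm of the vise's centre line (about 10 degrees), the vise is at rest, and the V-topped stand is upright, within 20 mm of where it began (x of v_stand in the frame of vise_tail above 0.2 m and y of v_stand in the frame of vise_tail between -0.034 and 0.034 m and velocity of joint vise between -0.05 and 0.05 rad/s and distance of v_stand from where it was at the start of the episode below 0.02 m and angle between v_stand's own z axis and vertical below 0.2 rad); the robot touches nothing.
It fails at once if the V-topped stand is knocked over or pushed more than 40 mm (distance of v_stand from where it was at the start of the episode above 0.04 m or angle between v_stand's own z axis and vertical above 0.5 rad).
It also fails if it takes over 35 s, if anything falls off the work surface, if the arm or the gripper's body presses on something with over 40 N, if the wrist force passes 120 N, or if a joint passes its speed limit or range.

## Working session

There is one attempt and no reset: what is moved stays moved. The work goes in short steps, Python scripts to look and compute and a shell command to move; the robot and the scene stay as the last step left them, time stands still between calls to the robot, and variables do not carry over. Pictures are saved under pics/ and viewed, about 8 in all and at most 12, crops included, and the job is handed in when it is done.

```bash
mkdir -p pics; python3 - <<'E'
from station import robot
import cv2
for n in("scene","side"):
    cv2.imwrite(f"pics/{n}0.png",robot.capture(n)); print(n,robot.camera_params(n))
s=robot.sense(); print(s["clock"],s["tool_pos"],s["tcp_rot"],s["grip_width"])
E
```

```text
scene {'fx': 454.9891479779868, 'fy': 454.9891479779868, 'cx': 319.2145786457329, 'cy': 233.53892346175388, 'rvec': array([ 1.18464258,  2.19389569, -1.06368937]), 'tvec': array([ 294.86044829, -269.13140321, 1133.24598007])}
side {'fx': 462.73995860021364, 'fy': 462.73995860021364, 'cx': 322.4418477477879, 'cy': 244.057596077174, 'rvec': array([ 2.35138006, -0.14634606,  0.08215573]), 'tvec': array([-599.92204545,  137.0461887 ,  592.0230799 ])}
0.1 [ 171.82934614 -600.44746819  230.50573499] [[ 9.61384954e-01  2.75206682e-01 -5.01691474e-04]
 [ 2.75207123e-01 -9.61383926e-01  1.40921643e-03]
 [-9.44923402e-05 -1.49286854e-03 -9.99998881e-01]] 85.3464338764363
```

View pics/scene0.png

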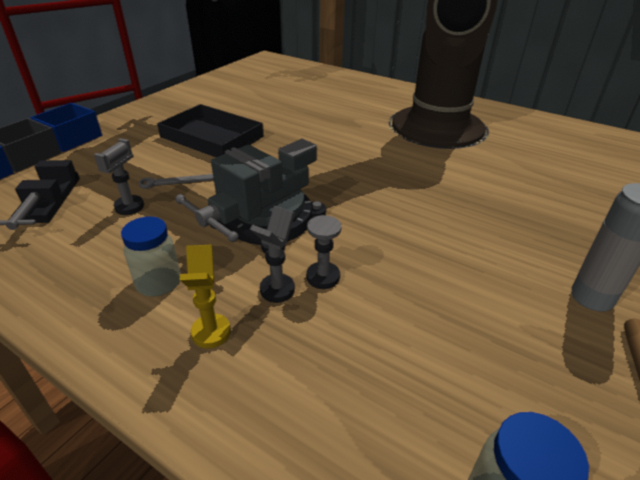

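View pics/side0.png

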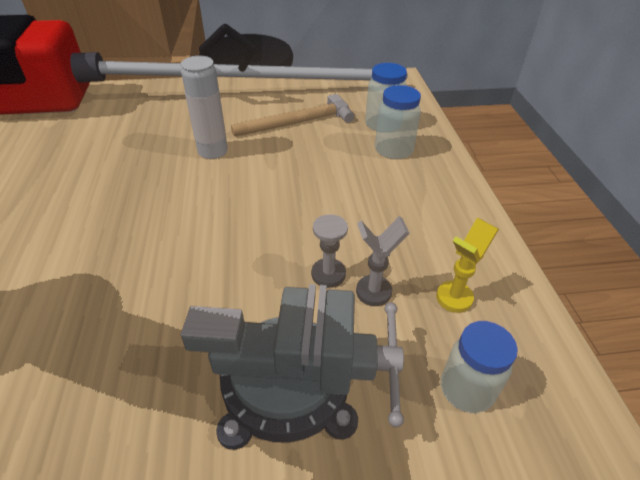

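Side view: the V-topped stand is at (378,255), foot (375,291). The flat-topped stand is at (330,245), foot (328,272). The yellow look-alike is at (462,265), and in the scene view the roller stand is at (120,180). The grey V plates fit the stand at side (378,255), which is scene (277,250). Next I'll measure and confirm it in a crop.

```bash
cat > h.py <<'E'
import numpy as np, cv2
from station import robot
def ray(n,uv):
    p=robot.camera_params(n);R=cv2.Rodrigues(np.array(p["rvec"]))[0]
    d=R.T@np.array([(uv[0]-p["cx"])/p["fx"],(uv[1]-p["cy"])/p["fy"],1]);return -R.T@np.array(p["tvec"]),d
def onz(n,uv,z):
    c,d=ray(n,uv);return (c+d*(z-c[2])/d[2])[:2]
def proj(n,P):
    p=robot.camera_params(n);K=np.array([[p["fx"],0,p["cx"]],[0,p["fy"],p["cy"]],[0,0,1]])
    return cv2.projectPoints(np.array(P,float).reshape(-1,3),np.array(p["rvec"]),np.array(p["tvec"]),K,None)[0][:,0]
E
python3 - <<'E'
from h import *
np.set_printoptions(precision=1,suppress=True)
for nm,a,b in(("V",(375,290),(277,288)),("flat",(328,271),(323,274)),):
    print(nm,onz("side",a,5),onz("scene",b,5))
print("yellow",onz("side",(456,297),5),"roller",onz("scene",(128,205),5))
t=np.array([onz("side",q,115) for q in((193,309),(243,312),(239,350),(183,346))]);print("tail",t,t.mean(0))
print(np.linalg.norm(t-np.roll(t,-1,0),axis=1))
v=(t[1]+t[2]-t[0]-t[3])/2;v/=np.linalg.norm(v);ax=t.mean(0)+75*v
print("nose dir",np.degrees(np.arctan2(v[1],v[0])),"axis",ax)
# tommy bar ends
e=[onz("side",q,66) for q in((391,310),(396,418))];print("bar ends",e,np.mean(e,0))
for n,q in(("V",(375,290)),("flat",(328,271))):
    d=onz("side",q,5)-ax;print(n,np.linalg.norm(d),np.degrees(np.arctan2(d[1],d[0])))
im=cv2.imread("pics/side0.png")
th=np.linspace(0,6.28,60)
for r,z in((78,26),):
    for p in proj("side",[[ax[0]+r*np.cos(a),ax[1]+r*np.sin(a),z] for a in th]): cv2.circle(im,tuple(int(x) for x in p),1,(0,0,255),-1)
for q in((193,309),(243,312),(239,350),(183,346)): cv2.circle(im,q,1,(0,255,0),-1)
cv2.imwrite("pics/crop1.png",cv2.resize(im[200:450,170:510],None,fx=2.3,fy=2.3,interpolation=cv2.INTER_CUBIC))
E
```

```text
V [684.   16.3] [680.7  15.8]
flat [621.5  60.7] [617.8  56. ]
yellow [797.  -10.1] roller [ 660.2 -342. ]
tail [[ 451.   -74. ]
 [ 505.   -84.6]
 [ 500.5 -132. ]
 [ 444.  -120.4]] [ 475.1 -102.8]
[55.  47.7 57.7 46.9]
nose dir -11.330785213634437 axis [ 548.7 -117.5]
bar ends [array([680.6, -65.7]), array([ 653.6, -200.2])] [ 667.1 -132.9]
V 190.35736586052488 44.66204694305959
flat 192.55786485396865 67.77304094573847
```

View pics/crop1.png

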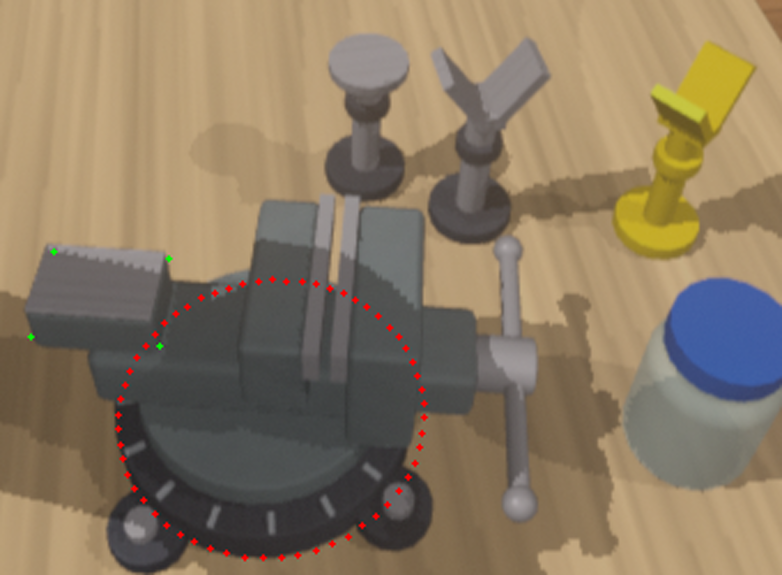

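The crop confirms it: grey V plates on the stand at crop (475,130), with the flat top beside it and the yellow one to the right. The bright tail top ends at crop row 318, so my front corners were a little low. Corrected values:

| Item | Value |
|---|---|
| Swivel axis | about (549.5,-111) |
| Tail centre | (476,-96) |
| Nose direction | -11° (between clicks -1 and 0) |
| V stand bearing | about 44°, 183 mm away (click 2) |
| Turn needed | about +55° |

Now moving above the tail.

```bash
python3 -m inch '[[[0.0284,-0.0269,0,0],[0.0284,-0.0269,0,0],[0.0284,-0.0269,0,0],[0.0284,-0.0269,0,0],[0.0284,-0.0269,0,0],[0.0284,-0.0269,0,0],[0.0284,-0.0269,0,0],[0.0284,-0.0269,0,0]]]' 1 60
python3 -m inch '[[[0.0284,-0.0269,0,0],[0.0284,-0.0269,0,0],[0.0284,-0.0269,0,0],[0.0284,-0.0269,0,0],[0.0284,-0.0269,0,0],[0.0284,-0.0269,0,0],[0,0,0,0]]]'
python3 -m inch '[[[0,0,0,7],[0,0,0,7],[0,0,0,7],[0,0,0,6],[0,0,0,0]]]'
```

```text
clock: 0.77
tool_pos: [328.9, -327.2, 225.5]
tcp_rot: [[0.966, 0.259, -0.008], [0.259, -0.966, 0.002], [-0.007, -0.004, -1.0]]
ft_force: [0.7, -0.1, -1.1]
grip_width: 85.4
clock: 1.35
tool_pos: [457.3, -108.2, 225.1]
tcp_rot: [[0.964, 0.267, -0.006], [0.267, -0.964, 0.004], [-0.004, -0.006, -1.0]]
ft_force: [-0.1, 0.8, 0.2]
grip_width: 85.6
clock: 1.77
tool_pos: [457.4, -103.9, 223.4]
tcp_rot: [[0.978, -0.21, -0.009], [-0.21, -0.978, 0.006], [-0.01, -0.004, -1.0]]
ft_force: [-1.0, 0.5, -0.3]
grip_width: 85.5
```

```bash
python3 -m inch '[[[0.0114,-0.0116,0.03,0],[0,0,0.03,0],[0,0,0,0]]]'
python3 - <<'E'
from h import *
a=robot.capture("side");b=robot.capture("wrist")
im=np.hstack([cv2.resize(a[180:450,120:420],(444,400)),cv2.resize(b,(356,400))])
cv2.imwrite("pics/c2.png",im)
E
```

```text
clock: 2.02
tool_pos: [471.8, -95.6, 163.3]
tcp_rot: [[0.979, -0.202, -0.005], [-0.202, -0.979, 0.005], [-0.006, -0.004, -1.0]]
ft_force: [-1.4, 0.4, -0.7]
grip_width: 85.1
```

View pics/c2.png

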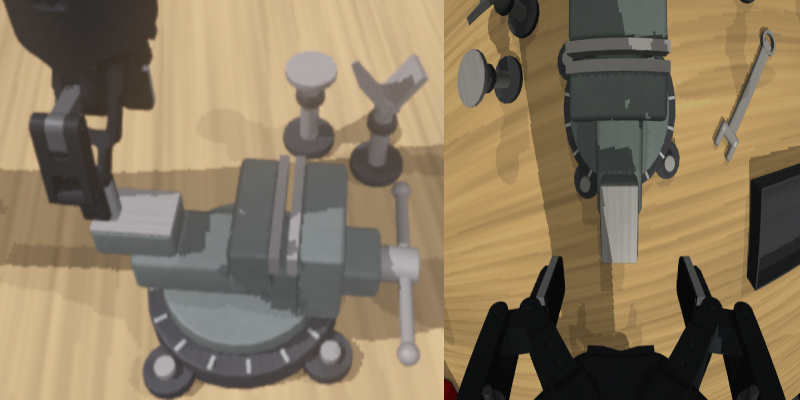

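The fingers are centred on the tail: wrist crop x≈620, against finger tips at 555 and 685. Descending and closing.

```bash
python3 -m inch '[[[0,0,0.03,0],[0,0,0.03,0],[0,0,0.013,0],[0,0,0,0]]]'
python3 -m inch '[[[0,0,0,0],[0,0,0,0],[0,0,0,0],[0,0,0,0],[0,0,0,0],[0,0,0,0]]]' -1 60
```

```text
clock: 2.45
tool_pos: [479.3, -97.6, 99.9]
tcp_rot: [[0.98, -0.199, 0.012], [-0.199, -0.98, 0.001], [0.011, -0.004, -1.0]]
ft_force: [-1.1, -0.1, 1.3]
grip_width: 85.3
clock: 2.95
tool_pos: [481.9, -98.2, 106.2]
tcp_rot: [[0.98, -0.196, 0.018], [-0.196, -0.981, -0.0], [0.018, -0.003, -1.0]]
ft_force: [3.2, -0.8, -14.3]
grip_width: 37.7
```

Grip is shallow (z 106). I'll reopen, go lower and regrip.

```bash
python3 -m inch '[[[0,0,0,0],[0,0,0,0],[0,0,0,0],[0,0,0,0]]]' 1
python3 -m inch '[[[-0.005,0,0.01,0],[-0.003,0,0.01,0],[0,0,0,0]]]' 1
```

```text
clock: 3.28
tool_pos: [483.0, -98.9, 107.8]
tcp_rot: [[0.98, -0.197, 0.021], [-0.197, -0.98, -0.001], [0.02, -0.003, -1.0]]
ft_force: [0.4, -0.3, 0.6]
grip_width: 83.3
clock: 3.53
tool_pos: [477.4, -97.8, 89.1]
tcp_rot: [[0.98, -0.198, 0.025], [-0.198, -0.98, -0.002], [0.025, -0.003, -1.0]]
ft_force: [-0.3, 0.5, -0.2]
grip_width: 85.2
```

```bash
python3 -m inch '[[[-0.0005,0,0.001,0],[-0.0005,0,0.001,0],[-0.0005,0,0.001,0],[-0.0005,0,0.001,0],[-0.0005,0,0.001,0]]]' -1 60
```

```text
clock: 3.95
tool_pos: [476.3, -103.8, 88.1]
tcp_rot: [[0.98, -0.198, 0.028], [-0.198, -0.98, -0.011], [0.029, 0.006, -1.0]]
ft_force: [-1.5, 8.2, 5.8]
grip_width: 40.9
```

```bash
python3 -m inch '[[[0.0005,0.009,0.001,-7],[0.0005,0.009,0.001,-7],[0.0005,0.009,0.001,-7],[0,0,0.0005,0]]]'
```

```text
clock: 4.28
tool_pos: [480.2, -119.4, 88.4]
tcp_rot: [[0.982, 0.184, 0.035], [0.184, -0.983, -0.001], [0.034, 0.007, -0.999]]
ft_force: [0.3, -5.2, -1.4]
grip_width: 38.8
```

```bash
python3 -m inch '[[[0.0005,0.012,0.001,-4],[0.0005,0.012,0.001,-7],[0.0005,0.012,0.001,-7],[0,0,0.0005,0]]]'
python3 - <<'E'
from h import *
cv2.imwrite("pics/c3.png",robot.capture("side")[150:470,100:500])
E
```

```text
clock: 4.62
tool_pos: [487.6, -140.7, 88.3]
tcp_rot: [[0.867, 0.497, 0.024], [0.497, -0.868, 0.01], [0.026, 0.003, -1.0]]
ft_force: [0.4, -7.1, -3.2]
grip_width: 39.0
```

View pics/c3.png

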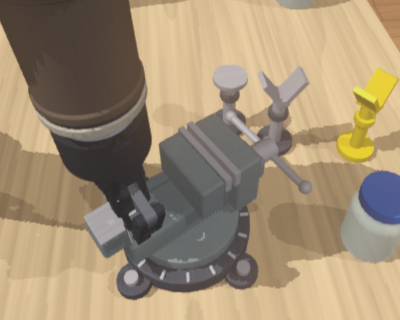

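The vise is turning and its nose is nearing the V stand, which is untouched at crop (280,120). I'll check the angle from the tommy bar.

```bash
python3 - <<'E'
from h import *
a=onz("side",(330,268),66);b=onz("side",(406,337),66);d=a-b
print(a,b,np.linalg.norm(d),np.degrees(np.arctan2(d[1],d[0]))-90,(a+b)/2)
m=(a+b)/2-[549.5,-111];print(np.linalg.norm(m),np.degrees(np.arctan2(m[1],m[0])))
E
python3 -m inch '[[[0.0005,0.011,0.001,-7],[0.0005,0.011,0.001,-7],[0,0.002,0.0005,-1],[0,0,0.0005,0]]]'
```

```text
[615.87190599  11.95814044] [ 688.90770288 -106.19830815] 138.90706954222352 31.721367578788744 [652.38980443 -47.12008385]
121.10720681823445 31.83439208468852
clock: 5.0
tool_pos: [497.9, -154.3, 88.3]
tcp_rot: [[0.71, 0.704, 0.016], [0.704, -0.71, 0.015], [0.022, 0.001, -1.0]]
ft_force: [-1.9, -0.7, 1.6]
grip_width: 39.0
```

At 31.8° before, now about 45°. Releasing and backing straight up.

```bash
python3 -m inch '[[[0,0,0,0],[0,0,0,0],[0,0,0,0],[0,0,0,0],[0,0,0,0]]]' 1
python3 -m inch '[[[0,0,-0.03,0],[0,0,-0.04,0],[0,0,-0.04,0],[0,0,-0.04,0],[-0.03,0,-0.02,0],[-0.04,0,0,0],[-0.04,0,0,0],[0,0,0,0]]]'
python3 - <<'E'
from h import *
cv2.imwrite("pics/s4.png",robot.capture("side"));cv2.imwrite("pics/v4.png",robot.capture("scene"))
E
```

```text
clock: 5.42
tool_pos: [498.9, -154.4, 88.9]
tcp_rot: [[0.715, 0.699, 0.018], [0.699, -0.715, 0.014], [0.023, 0.003, -1.0]]
ft_force: [0.3, -0.3, 0.5]
grip_width: 85.4
clock: 6.08
tool_pos: [416.9, -233.6, 264.6]
tcp_rot: [[0.709, 0.704, 0.02], [0.704, -0.71, 0.014], [0.024, 0.004, -1.0]]
ft_force: [-0.2, -0.4, -0.4]
grip_width: 85.5
```

View pics/s4.png

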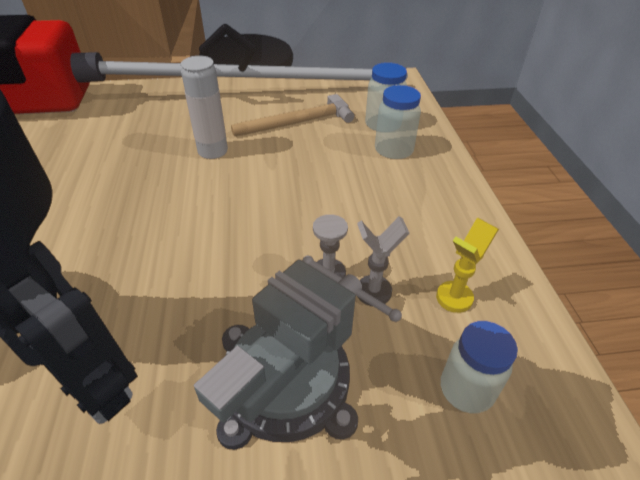

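View pics/v4.png

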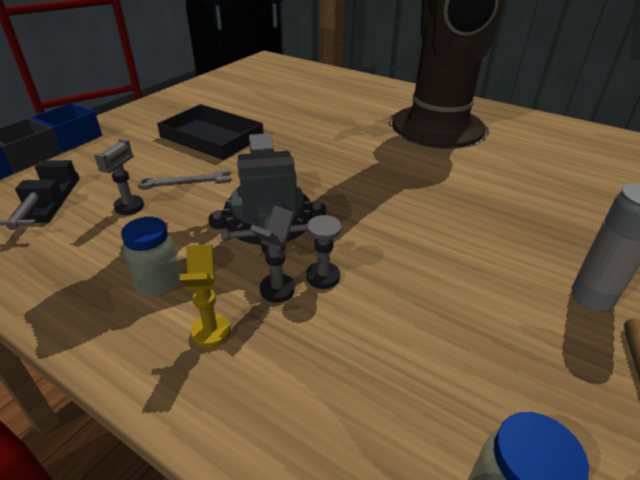

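The nose points at the V stand, and the stand's foot is still at side (375,291). Bar ends are at (308,263) and (397,315). Checking numerically: bearing, line offset, and whether the vise is at rest.

```bash
python3 - <<'E'
from h import *
a=onz("side",(308,263),66);b=onz("side",(397,315),66);d=a-b;V=onz("side",(375,290),5)
print("bar normal",np.degrees(np.arctan2(d[1],d[0]))-90,np.linalg.norm(d))
t=np.array([onz("side",q,115) for q in((197,382),(232,347),(264,375),(226,411))]);print(t,t.mean(0))
u=(a+b)/2-t.mean(0);L=np.linalg.norm(u);u/=L;w=V-t.mean(0)
print("line dir",np.degrees(np.arctan2(u[1],u[0])),L,"V ahead",w@u,"off",u[0]*w[1]-u[1]*w[0])
o=cv2.imread("pics/side0.png");n=cv2.imread("pics/s4.png");k=robot.capture("side")
print("V head diff",cv2.absdiff(o,n)[220:258,358:408].mean(), "still",cv2.absdiff(n,k)[230:450,190:430].max())
E
```

```text
bar normal 45.007590583037654 139.15752028573309
[[ 460.45936633 -162.82355665]
 [ 493.450435   -127.63139441]
 [ 524.48884631 -163.20731928]
 [ 488.45409583 -195.47659509]] [ 491.71318587 -162.28471636]
line dir 43.434071469905724 199.96566002009286 V ahead 262.4418360017934 off -2.5572547678296473
V head diff 1.9517543859649122 still 53
```

```bash
python3 - <<'E'
from h import *
a=robot.capture("side")
for i in range(4): robot.capture("scene")
b=robot.capture("side");d=cv2.absdiff(a,b).max(2)[230:450,190:430];print((d>15).sum(),d.mean());s=robot.sense();print(s["clock"],s["ft_force"],abs(s["qvel"]).max())
robot.sign_off()
E
```

```text
302 1.3938825757575757
6.5333 [-0.20284163 -0.2749435   0.10334834] 0.0036154976220624446
the job is handed in; nothing more can be done
```

I turned the vise about 55° counter-clockwise by its tail, released it at click 2, and handed the job in at 6.5 s. Its nose points at the grey V-topped stand. It had started between clicks -1 and 0.

**Checks that passed:**
- **Direction:** the vise's centre line runs at 43–45° against a stand bearing of about 44°. The stand's centre lies about 3 mm off that line (limit 34 mm).
- **Distance ahead:** the stand is about 262 mm ahead of the tail (200 mm needed).
- **Stand:** it is upright and shows no visible shift from the first picture.
- **Arm:** the gripper is open and well clear, with contact force near zero.

**First grip:** it was too shallow, so I reopened, went lower and gripped again before turning.

**Check that was not clean:** I compared later side pictures to confirm the vise was at rest. About 300 pixels (0.6% of the region) still changed between frames. I took that for image noise or arm-shadow flicker, as the mean change was only 1.4 grey levels, but I did not trace where they were before handing in.

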